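# Seat a handle blank and press the hold-down lever through the guard window

### The arm

A 6-joint arm with a two-finger parallel gripper is mounted at the origin on the work surface. World frame = base frame: x ahead of the robot, y to its left, z up, the work surface at z = 0. Lengths are in m, angles in rad, forces in N, time in s.
With the tool pointing down it reaches from about 0.35 to 0.725 m from the base axis. Payload 4.3 kg.
Tool frame: the origin (TCP) lies between the finger pads; the fingertips stand robot.tip_reach ahead of it and the grasp point (between the pads) lies 6 mm ahead of it (robot.tip_reach is the distance from the TCP to the fingertips, in m); z points along the fingers, y is the direction in which the jaws open and shut (so a half turn about z gives the same grasp; the last joint's range is limited). The gripper opens to 85 mm and grips with 20 to 120 N. Pads are 22 mm wide; open, the fingers measure 114 mm over their backs; the gripper's body (76 mm by 85 mm) begins 54 mm behind the grasp point. The pads swing forward as they close: fully open they stand 13 mm farther back than shut.
Start: joints at [-1.421, 0.377, 0.081, 1.274, 0, 1.46], TCP at [0.148, -0.556, 0.256] pointing down, gripper open.
Joint ranges: [-2.72, 2.72], [-0.84, 1.66], [-1.02, 1.22], [-1.77, 2.12], [-1.37, 1.28], [-3.14, 3.14]. Speed limits (rad/s): [2.57, 2.57, 3.14, 3.14, 3.14, 3.14].

### API

Orientations are given as [roll, pitch, yaw] about the fixed x, y, z axes, in that order (R = Rz(yaw) Ry(pitch) Rx(roll)).
In Python, from station import robot gives the robot as it stands. The module is installed in compiled form; this text tells all that it offers.
- The arm moves only by the tool move_arm, never from a script. Its argument "motion" is a list that holds one entry, the list of rows, each a list of 7 numbers: the opening, from 0 (shut) to 1 (fully open), then the shift along the tool's x, y, z in mm, then the turn, a rotation vector about the tool's x, y, z in rad. A call has 1 to 8 rows; each row is the pose to reach, as a shift and turn from the pose measured when the call began, along the tool's axes at that moment; what a row does not reach only later rows make up. A row lasts 1/12 s, in which the tool goes at most 41.7 mm and 7.16 degrees, less where a joint would pass 70% of its speed; a pose out of reach is approached as far as the arm can. A call with a gripper value outside its range is refused whole. The fingers move at their own pace and stop on an object; "grip_force" is the grip in N (left out, the last holds). Time passes only in rows, so rows that repeat a pose let the fingers close. It gives the time, the measured TCP pose, the force and the opening at its end, in the units of the state.
- robot.sense(): the state, without advancing time (a new reading comes with each control period).
- robot.snapshot(name): name is "scene" or "top" or "wrist"; returns (picture, depth): 384x512x3 uint8, red, green, blue; 384x512 float32, m along the optical axis (not along the pixel's ray), 0 where there is no reading.
- robot.camera_model(name): a dict with "mtx" (3x3 intrinsics, pixels), "distortion" ([k1, k2, p1, p2, k3] as OpenCV has them; the pictures are not rectified), "cam_to_world" (4x4, takes a point from camera to world coordinates). Camera axes: x right, y up, looking along -z (the intrinsics and any distortion apply to the point x, -y, -z); pixel columns grow to the right and rows downward; lengths in m; the calibration is good to about 2 mm. A picture is of the moment at which its call begins: read the wrist's pose just before it. camera_model takes no time and is no camera call; for the wrist camera it gives the pose at the moment of the call.
- robot.close_job(): hands the job in, once; it reports no verdict.
The state is a dict: "t": time; "joint_positions": joint angles; "qd": joint speeds; "joint_torque": joint torques, N m; "ee_pos": TCP position; "tool_rot": TCP orientation; "ft_force": force on the tool from outside, world axes, zero at the start; "torque": the same for the moment, N m; "opening": finger opening in m.
Only numpy, scipy, OpenCV 4.12 (cv2) and the standard library are available. Lean on these libraries where they do the work, as an engineer would, in place of code of your own. Each camera call takes 0.05 s, during which the arm holds its last target.

### The job

With the fingertips, push the wooden handle blank along the channel of the bench fixture until it is fully home against the stop under the guard. Then reach down through the window in the top of the guard and press the hold-down lever all the way down onto the blank, never touching the guard itself, and back out. Push and press only: nothing is to be picked up or lifted, and everything else lying on the bench stays where it is.

Things in the scene. Friction and masses are not known exactly. Their poses are not given: they have to be found in the camera images.
- fixture: Steel bench fixture, fixed. Origin on the bench top (its underside), directly under the centre of the guard's window; x across the channel, y along the channel towards the stop, z up. Bed top is at z = 20 mm. The channel runs along y at x = 0, from y = -235 to +70 mm, between two rails 10 mm high (tops at z = 30 mm) and 39 mm apart; the stop's face is at y = +70 mm. Outside the guard the bed is 90 mm wide and ends at y = -255 mm. The lever's hinge is at y = +96, z = 62 mm.
- guard: Guard over the inner end of the fixture: grey top sheet 4 mm thick, 210 mm (x) by 215 mm (y, from -90 to +125 mm) on thin posts, with clear plastic sides down to the bed (the -y side stops at z = 68 mm above the bench so that the blank passes under it). Origin at the centre of the window, on the sheet's upper face, 136 mm above the bench; axes parallel to the fixture's. The window is a square opening 110 by 110 mm. Must not be touched by the robot.
- blank_front (a point): Centre of the leading end face (towards the stop) of the handle blank in the channel: a wooden bar 240 mm long (y), 36 mm wide, 30 mm high, about 0.17 kg, lying on the bed; this point is 15 mm above the bed. Fully home when it is at the stop's face. Axes: y along the blank towards the stop, z up.
- blank_rear (a point): Centre of the trailing end face of the same blank, 240 mm behind the front one and 15 mm above the bed; it sticks out of the guard on the -y side and is where to push. When the blank is home it is at y = -170 mm in the fixture's frame, 80 mm outside the guard.
- paddle (a point): Centre of the upper face of the lever's black paddle, 44 mm (x) by 36 mm (y), seen through the window. Raised it lies about 120 mm above the bench and about 9 mm on the +y side of the window's centre, sloping 0.3 rad (its -y edge higher, 125 mm); pressed down onto the blank it is level, about 92 mm above the bench and 4 mm on the -y side of the window's centre.
- lever (a joint): Hold-down lever angle, rad: 0 fully raised, grows as the paddle is pressed down. It starts between 0 and 0.06; its rubber pad meets the blank's top at about 0.30. It is stiff (friction, about 5 N at the paddle), has no spring and stays where it is left. Without the blank under it the lever would go to 0.36.
- spare_blank: Another wooden blank, same size as the one in the channel, lying on the bench beyond the fixture; origin under its centre. Leave alone.
- file: Hand file with wooden handle, 295 mm long along y, lying on the robot's side of the fixture; origin on the bench near its middle. Leave alone.
- hacksaw: Hacksaw lying flat, about 400 mm (x) by 90 mm (y), 24 mm high, on the stop side of the fixture (+y); origin on the bench near the blade's middle. Leave alone.
- brush: Bench brush about 200 mm long, lying beside the channel on the far side; origin under its middle. Leave alone.
- punch: Steel centre punch standing upright, 20 mm thick, 70 mm high, beside the channel on the robot's side; origin under its centre. Leave alone.
- tin: Small open tin, 64 mm wide, 40 mm high, on the -y side of the fixture; origin under its centre. Leave alone.
- offcut: Wooden offcut 60 x 45 x 35 mm on the -y side of the fixture; origin under its centre. Leave alone.
Mind the look-alikes: they are no part of the job. Leave any purple look-alike of the part that bears blank_front alone.

How it is judged:
On the way, in this order (a step that is already met when the one before it is completed fails the run):
1. the blank is home against the stop (within 3 mm) while the lever is still up (y of blank_front in the frame of fixture above 0.067 m and z of blank_front in the frame of fixture below 0.04 m and value of joint lever below 0.12 rad), for 0.2 s.
2. the lever is pressed down onto the blank (y of blank_front in the frame of fixture above 0.067 m and z of blank_front in the frame of fixture below 0.04 m and value of joint lever above 0.26 rad), for 0.1 s.
At the end, for the whole second after the job is handed in: The blank lies in the channel with its front end within 3 mm of the stop, and the lever is down on it (above 0.26 rad) and at rest (all of step 2 and velocity of joint lever between -0.05 and 0.05 rad/s); the robot touches nothing.
It fails at once if the robot touches the guard (contact force between any of the fingers, the arm and guard above 0.3 N).
It fails at once if the blank is lifted (either end raised more than 8 mm) (z of any of blank_front, blank_rear in the frame of fixture above 0.043 m).
It fails at once if another thing on the bench is moved more than 15 mm (distance of any of spare_blank, file, hacksaw, brush, punch, tin, offcut from where it was at the start of the episode above 0.015 m).
It also fails if it takes over 45 s, if anything falls off the work surface, if the arm or the gripper's body presses on something with over 40 N, if the wrist force passes 120 N, or if a joint passes its speed limit or range.

## Working session

There is one attempt and no reset: what is moved stays moved. The work goes in short steps, Python scripts to look and compute and a tool call to move; the robot and the scene stay as the last step left them, time stands still between calls to the robot, and variables do not carry over. Pictures are saved under pics/ and viewed, and the job is handed in when it is done.

Besides the shell and the picture viewer there is one more tool, called after "Emit:" as name([rows], argument=value, ...), one row to a line, values as JSON. move_arm: Moves the arm, as the interface text tells. Its arguments: {"type":"object","properties":{"motion":{"type":"array","items":{"type":"array","items":{"type":"array","items":{"type":"number"}}}},"grip_force":{"type":"number"}},"required":["motion"]}

```bash
mkdir -p pics
cat > h.py <<'E'
import numpy as np, cv2
from station import robot
def snap(n,f):
    m=robot.camera_model(n); p,d=robot.snapshot(n)
    cv2.imwrite(f'pics/{f}.png',cv2.cvtColor(p,cv2.COLOR_RGB2BGR)); np.savez(f'pics/{f}.npz',p=p,d=d,K=m['mtx'],D=m['distortion'],T=m['cam_to_world'])
    return p,d,m
def load(f):
    return np.load(f'pics/{f}.npz')
def ray(z,u,v):
    q=cv2.undistortPoints(np.array([[[u,v]]],float),np.array(z['K']),np.array(z['D'],float))[0,0]
    T=np.array(z['T']); d=T[:3,:3]@np.array([q[0],-q[1],-1.]); return T[:3,3],d
def at_depth(z,u,v):
    o,d=ray(z,u,v); dd=z['d'][int(round(v)),int(round(u))]; return o+d*dd
def at_h(z,u,v,h):
    o,d=ray(z,u,v); return o+d*(h-o[2])/d[2]
def crop(f,x0,y0,x1,y1,out,s):
    i=cv2.imread(f'pics/{f}.png')[y0:y1,x0:x1]; cv2.imwrite(f'pics/{out}.png',cv2.resize(i,None,fx=s,fy=s,interpolation=cv2.INTER_CUBIC))
E
python3 - <<'E'
from h import *
np.set_printoptions(precision=4,suppress=True)
print(robot.sense(), robot.tip_reach)
for n in('scene','top','wrist'):
    p,d,m=snap(n,n+'0'); print(n,m['cam_to_world'],m['mtx'],m['distortion'])
E
```

```text
{'t': 0.0, 'joint_positions': array([-1.4213,  0.3781,  0.0796,  1.2744,  0.    ,  1.4605]), 'qd': array([-0.0013, -0.0004,  0.0016,  0.0013,  0.0007,  0.0012]), 'joint_torque': array([ -0.0003, -46.36  ,  26.9877,   0.0208,  -0.    ,   0.    ]), 'ee_pos': array([ 0.1476, -0.5551,  0.2554]), 'tool_rot': array([-3.1396, -0.0003,  0.2598]), 'ft_force': array([0.2358, 0.2424, 0.5009]), 'torque': array([0.0124, 0.0106, 0.0077]), 'opening': 0.08565315797828674} 0.025
scene [[ 0.7628 -0.4689  0.4452  1.0579]
 [ 0.6464  0.5727 -0.5042 -0.709 ]
 [-0.0186  0.6724  0.74    0.9533]
 [ 0.      0.      0.      1.    ]] [[414.7953   0.     255.5092]
 [  0.     414.7953 190.1923]
 [  0.       0.       1.    ]] [0.0118 0.     0.     0.     0.    ]
top [[-0.0371  0.9771 -0.2095  0.313 ]
 [-0.9993 -0.0363  0.0075 -0.1023]
 [-0.0002  0.2096  0.9778  1.056 ]
 [ 0.      0.      0.      1.    ]] [[351.9129   0.     263.4034]
 [  0.     351.9129 183.8375]
 [  0.       0.       1.    ]] [0.0348 0.     0.     0.     0.    ]
wrist [[ 0.2568  0.9281  0.2696  0.2165]
 [-0.9665  0.247   0.0702 -0.5388]
 [-0.0015 -0.2786  0.9604  0.3731]
 [ 0.      0.      0.      1.    ]] [[333.4499   0.     254.4905]
 [  0.     333.4499 192.5362]
 [  0.       0.       1.    ]] [-0.0855  0.      0.      0.      0.    ]
```

View pics/top0.png

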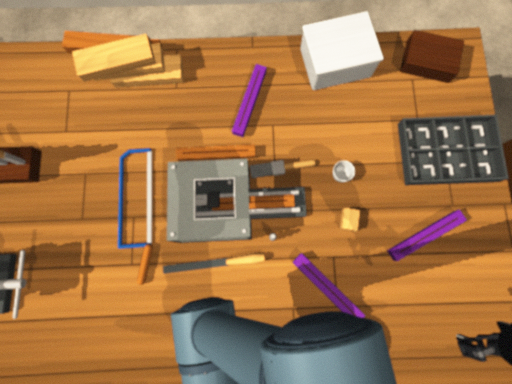

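View pics/scene0.png

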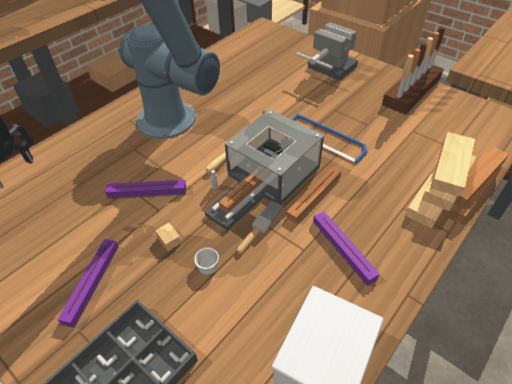

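View pics/wrist0.png

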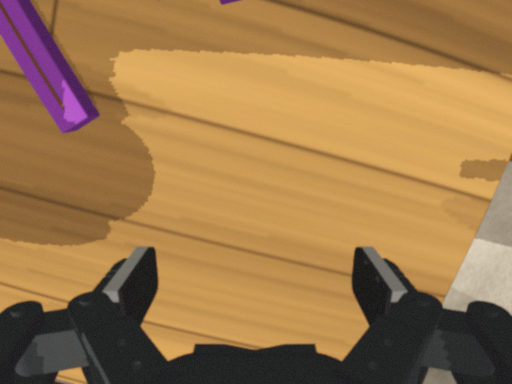

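The top view shows the guard around (208,200), with the channel running right to about (303,203). The scene camera shows the same layout. I'll enlarge both.

Run:
```python
from h import *
crop('top0',155,140,355,290,'top0c',4)
crop('scene0',195,100,355,260,'scene0c',3.7)
```

```text
(no output)
```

View pics/top0c.png

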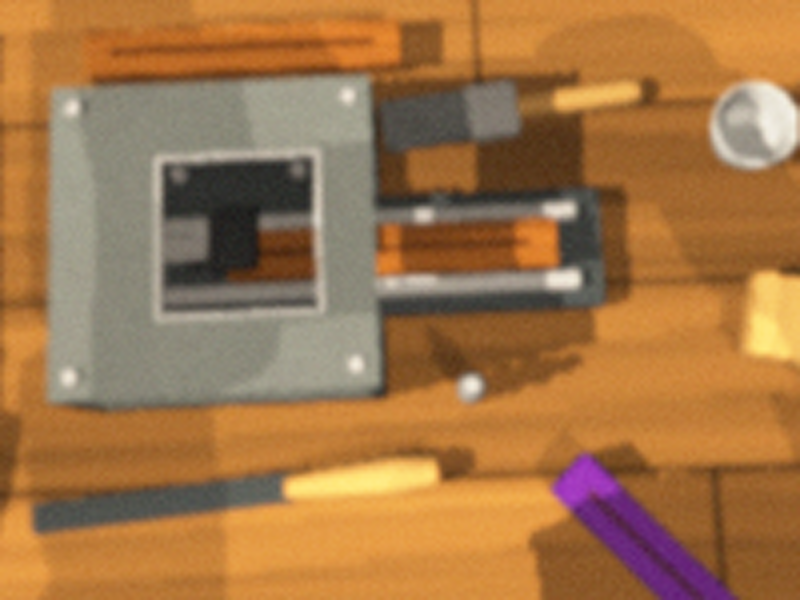

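View pics/scene0c.png

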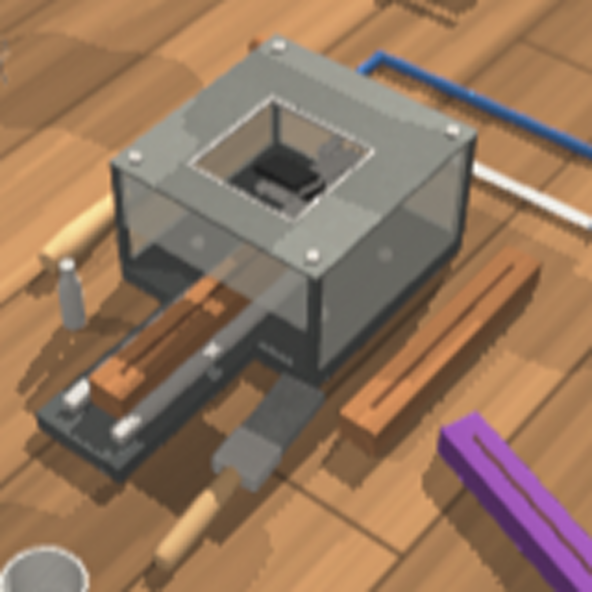

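Run:
```python
from h import *
np.set_printoptions(precision=4,suppress=True)
z=load('top0');s=load('scene0')
T=lambda u,v:(155+u/4-.375,140+v/4-.375)
S=lambda u,v:(195+u/3.7-.36,100+v/3.7-.36)
# sheet corners order: +y far(+x), -y far, -y near, +y near
ct=[(52,88),(372,76),(384,395),(50,401)]
cs=[(474,132),(314,268),(112,160),(278,40)]
def tri(a,b):
    o1,d1=ray(z,*a);o2,d2=ray(s,*b)
    A=np.c_[d1,-d2];k=np.linalg.lstsq(A,o2-o1,rcond=None)[0]
    p,q=o1+d1*k[0],o2+d2*k[1];return (p+q)/2,np.linalg.norm(p-q)
P=[]
for a,b in zip(ct,cs):
    p,e=tri(T(*a),S(*b));print('corner',p,'gap',e,'topplane',at_h(z,*T(*a),.136),'scene',at_h(s,*S(*b),.136),'depth',at_depth(z,*T(*a)))
wt=[(158,158),(319,150),(325,310),(158,320)]
ws=[(374,152),(294,220),(190,162),(274,98)]
for a,b in zip(wt,ws):
    p,e=tri(T(*a),S(*b));print('win',p,e,at_h(z,*T(*a),.136),at_h(s,*S(*b),.136))
for n,a,b,h in [('rear top far',(558,221),(128,410),.05),('rear top near',(560,264),(92,376),.05),('bed far',(598,188),(122,478),.02),('bed near',(602,302),(40,415),.02)]:
    p,e=tri(T(*a),S(*b));print(n,p,e,at_h(z,*T(*a),h),at_h(s,*S(*b),h))
for n,a in [('paddle',(236,237)),('plate',(190,240)),('win sheet near',(100,250)),('blank',(460,245)),('sheet2',(350,250))]: print(n,at_depth(z,*T(*a)))
p,e=tri(T(471,381),S(67,268));print('punch',p,e)
p,e=tri(T(630,95),S(200,500));print('brush handle',p,e)
```

```text
corner [0.5799 0.1458 0.1377] gap 0.0019685835990741816 topplane [0.5811 0.147  0.136 ] scene [0.5785 0.1465 0.136 ] depth [0.5808 0.1467 0.1373]
corner [ 0.5795 -0.0685  0.1471] gap 0.003027785685573436 topplane [ 0.5817 -0.0692  0.136 ] scene [ 0.5738 -0.0583  0.136 ] depth [ 0.6219 -0.0643 -0.0015]
corner [ 0.37   -0.0679  0.1357] gap 0.008355122430764406 topplane [ 0.3673 -0.0711  0.136 ] scene [ 0.3727 -0.0647  0.136 ] depth [ 0.373  -0.0678  0.0391]
corner [0.3727 0.1461 0.131 ] gap 0.0019220868177201836 topplane [0.3718 0.144  0.136 ] scene [0.3773 0.1418 0.136 ] depth [0.3719 0.1444 0.1346]
win [0.53   0.0756 0.1359] 0.00021356643547833945 [0.5299 0.0755 0.136 ] [0.5302 0.0756 0.136 ]
win [ 0.5315 -0.0315  0.1398] 0.00276056738079147 [ 0.5315 -0.0323  0.136 ] [ 0.5297 -0.027   0.136 ]
win [ 0.4249 -0.0325  0.1401] 0.004962559474258239 [ 0.4237 -0.0341  0.136 ] [ 0.423  -0.0269  0.136 ]
win [0.4229 0.0769 0.1351] 0.004352047561393538 [0.4213 0.075  0.136 ] [0.4246 0.078  0.136 ]
rear top far [ 0.4973 -0.196   0.0382] 0.008159677101695358 [ 0.4925 -0.198   0.05  ] [ 0.507  -0.1994  0.05  ]
rear top near [ 0.4622 -0.1955  0.0526] 0.004979533076469522 [ 0.461  -0.1977  0.05  ] [ 0.462  -0.1921  0.05  ]
bed far [ 0.5247 -0.2319  0.0119] 0.0037274766176188644 [ 0.5219 -0.2323  0.02  ] [ 0.5305 -0.2345  0.02  ]
bed near [ 0.4367 -0.2297  0.0179] 0.0012870518172805932 [ 0.436  -0.2299  0.02  ] [ 0.4385 -0.2303  0.02  ]
paddle [0.4776 0.0263 0.1177]
plate [0.4819 0.0623 0.088 ]
win sheet near [0.4687 0.1129 0.1378]
blank [ 0.4772 -0.1262  0.0521]
sheet2 [ 0.4634 -0.0512  0.1327]
punch [ 0.3781 -0.1302  0.0676] 0.0017130821197758844
brush handle [ 0.5957 -0.2434  0.0534] 0.03393755233217629
```

Emit:
move_arm([
  [[0,28,-28,-8,0,0,0.03],[0,56,-56,-16,0,0,0.06],[0,84,-84,-24,0,0,0.1],[0,112,-112,-32,0,0,0.13],[0,140,-140,-40,0,0,0.16],[0,168,-168,-48,0,0,0.19],[0,196,-196,-56,0,0,0.22],[0,224,-224,-64,0,0,0.25]],
])

```text
t: 0.82
ee_pos: [0.3069, -0.2794, 0.3202]
tool_rot: [-3.14, 0.0, 0.008]
ft_force: [0.4, -0.1, -0.5]
opening: 0.0003
```

Emit:
move_arm([
  [[0,20,-34,-2,0,0,0],[0,40,-68,-4,0,0,0],[0,60,-102,-6,0,0,0],[0,80,-136,-8,0,0,0],[0,93,-160,-10,0,0,0],[0,93,-160,-10,0,0,0],[0,93,-160,-10,0,0,0]],
])

```text
t: 1.4
ee_pos: [0.3989, -0.1176, 0.3303]
tool_rot: [-3.14, 0.001, 0.011]
ft_force: [0.8, 0.6, -0.3]
opening: 0.0002
```

Run:
```python
from h import *
np.set_printoptions(precision=4,suppress=True)
s=robot.sense();print(s['ee_pos'],s['tool_rot'],s['t'],s['joint_positions'],robot.tip_reach)
p,d,m=snap('wrist','w1');print(m['cam_to_world'])
cv2.imwrite('pics/w1b.png',cv2.resize(cv2.imread('pics/w1.png'),(800,600),interpolation=cv2.INTER_CUBIC))
```

```text
[ 0.3989 -0.1176  0.3303] [-3.1401  0.0007  0.0112] 1.4 [-0.4403  0.0426 -0.1525  1.377   0.0011  2.69  ] 0.025
[[ 0.0112  0.9601  0.2794  0.4702]
 [-0.9999  0.011   0.0022 -0.1186]
 [-0.001  -0.2794  0.9602  0.4479]
 [ 0.      0.      0.      1.    ]]
```

View pics/w1b.png

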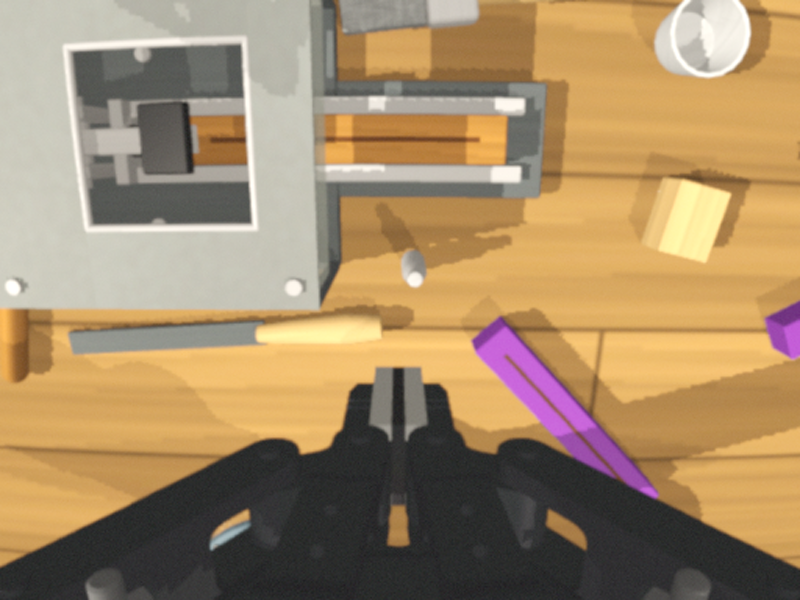

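Run:
```python
from h import *
np.set_printoptions(precision=4,suppress=True)
crop('w1',20,10,220,160,'w1c1',4); crop('w1',190,40,360,140,'w1c2',4.7)
z=load('w1')
# gripper profile
ee=np.array([0.3989,-0.1176,0.3303])
H=z['d'].shape
pts=[]
for v in range(230,384,2):
    for u in range(0,512,2):
        if z['d'][v,u]>0:
            p=at_depth(z,u,v)
            if p[2]>.2: pts.append(p-ee)
pts=np.array(pts);tip=-0.025
for b in np.arange(-.03,.08,.01):
    m=(pts[:,2]>=b)&(pts[:,2]<b+.01)
    if m.sum(): q=pts[m]; print('z above tip %.0f mm'%((b-tip)*1e3),m.sum(),q[:,0].min(),q[:,0].max(),q[:,1].min(),q[:,1].max())
```

```text
z above tip -5 mm 1 0.011082722049210958 0.011082722049210958 -0.00575388499625612 -0.00575388499625612
z above tip 5 mm 130 0.006628018391256207 0.012117399378004656 -0.01514773368169682 0.011538210484282635
z above tip 15 mm 184 0.00650396616863147 0.01215212956638212 -0.015258706433828442 0.012049779360102472
z above tip 25 mm 177 0.006403578002356802 0.012097630259878533 -0.015086220569803147 0.012049141862265023
z above tip 35 mm 327 -0.010372538617226368 0.01428230444919204 -0.029635437941362794 0.026044479550879976
z above tip 45 mm 1062 -0.010928456578638335 0.015068084495357792 -0.03848257070715304 0.03514907378954436
z above tip 55 mm 1688 -0.008724369688751288 0.017326471354187578 -0.04618599794242488 0.043324343456254924
z above tip 65 mm 2121 -0.007708727013168548 0.018754585828161863 -0.05443787604977081 0.05087203197628262
z above tip 75 mm 2744 -0.0014687899485770206 0.019075479709649013 -0.061914822347625784 0.05887735692525638
z above tip 85 mm 1592 0.008032467687708544 0.02093308673512012 -0.06135210966469694 0.058144886786392826
z above tip 95 mm 2 0.020957820581509967 0.02174735826842178 -0.018598907552250396 0.01597239654470979
```

View pics/w1c1.png

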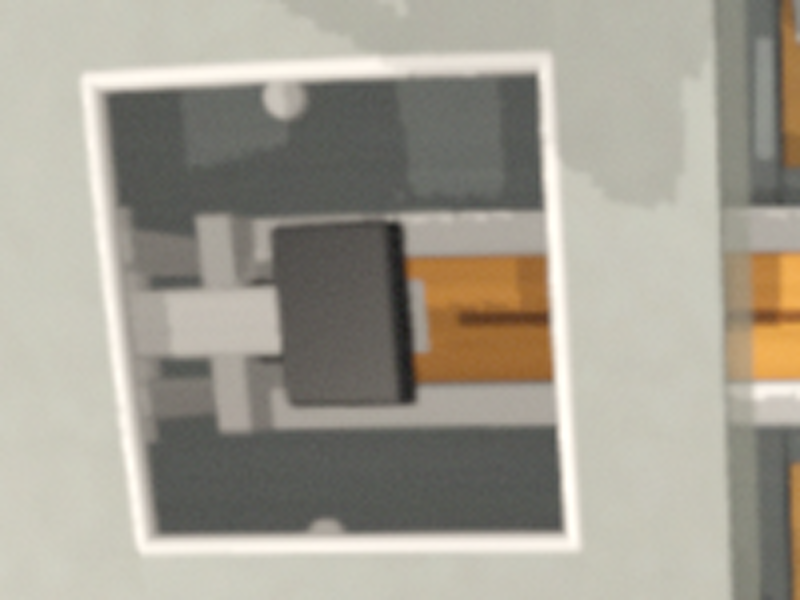

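View pics/w1c2.png

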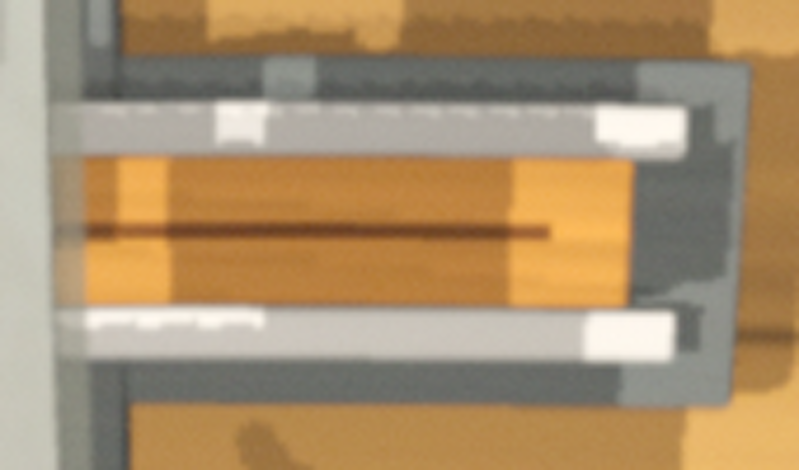

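Run:
```python
from h import *
np.set_printoptions(precision=4,suppress=True)
z=load('w1')
A=lambda u,v:(20+u/4-.375,10+v/4-.375)
B=lambda u,v:(190+u/4.7-.39,40+v/4.7-.39)
W=[at_h(z,*A(*a),.136) for a in [(93,82),(545,62),(572,540),(148,543)]]
W=np.array(W);print('win',W,W.mean(0),[np.linalg.norm(W[i]-W[i-1]) for i in range(4)])
print('outer',np.array([at_h(z,*A(*a),.136) for a in [(82,74),(551,52),(581,549),(140,553)]]).mean(0))
for n,a in [('sheet',(640,300)),('padL',(290,315)),('padc',(335,315)),('padR',(375,315)),('blank',(480,350))]: print(n,at_depth(z,*A(*a)))
print('paddle corners .125/.115',[at_h(z,*A(*a),h)[:2] for a,h in [((388,223),.125),((402,402),.125),((273,228),.115),((289,403),.115)]])
for n,a,h in [('rear far',(633,158),.05),('rear near',(629,305),.05),('bed far',(750,63),.02),('bed near',(732,406),.02),('rail far end out',(686,105),.03),('rail near end out',(674,360),.03),('rail far in',(400,157),.03),('rail near in',(400,309),.03)]:
    print(n,at_h(z,*B(*a),h),at_depth(z,*B(a[0]-12,a[1]+(12 if 'far' in n else -12))))
```

```text
win [[ 0.53    0.0735  0.136 ]
 [ 0.5308 -0.0314  0.136 ]
 [ 0.4255 -0.0321  0.136 ]
 [ 0.4248  0.0728  0.136 ]] [0.4778 0.0207 0.136 ] [np.float64(0.10518515545660653), np.float64(0.10490570807746157), np.float64(0.10529075181808605), np.float64(0.10488967359647978)]
outer [0.4776 0.0211 0.136 ]
sheet [ 0.48   -0.0505  0.1353]
padL [0.4779 0.0412 0.1149]
padc [0.4777 0.028  0.1186]
padR [0.4775 0.0166 0.1222]
blank [0.4688 0.0162 0.0488]
paddle corners .125/.115 [array([0.4982, 0.0106]), array([0.4571, 0.0105]), array([0.4985, 0.0435]), array([0.4567, 0.0435])]
rear far [ 0.4971 -0.1975  0.05  ] [ 0.4942 -0.1947  0.0503]
rear near [ 0.4621 -0.1986  0.05  ] [ 0.465  -0.1954  0.05  ]
bed far [ 0.5237 -0.2327  0.02  ] [ 0.5205 -0.2296  0.0207]
bed near [ 0.4354 -0.2344  0.02  ] [ 0.4386 -0.2305  0.0214]
rail far end out [ 0.5118 -0.2143  0.03  ] [ 0.5088 -0.2115  0.0295]
rail near end out [ 0.4478 -0.2153  0.03  ] [ 0.4509 -0.2119  0.0302]
rail far in [ 0.4976 -0.142   0.03  ] [ 0.4935 -0.1381  0.0489]
rail near in [ 0.4597 -0.1429  0.03  ] [ 0.463  -0.1387  0.0508]
```

Emit:
move_arm([
  [[0,20,34,8,0,0,0],[0,40,68,16,0,0,0],[0,60,101,28,0,0,0],[0,79,133,45,0,0,0],[0,79,133,85,0,0,0],[0,79,133,125,0,0,0],[0,79,133,165,0,0,0],[0,79,133,180,0,0,0]],
])

```text
t: 2.12
ee_pos: [0.4741, -0.2505, 0.1438]
tool_rot: [-3.135, 0.009, 0.005]
ft_force: [-0.2, 0.3, -0.6]
opening: 0.0005
```

Emit:
move_arm([
  [[0,5,0,20,0,0,0],[0,5,0,45,0,0,0],[0,5,0,65,0,0,0],[0,5,0,80,0,0,0],[0,5,0,87,0,0,0],[0,5,0,87,0,0,0],[0,5,0,87,0,0,0]],
])

```text
t: 2.7
ee_pos: [0.4777, -0.2509, 0.0569]
tool_rot: [-3.135, 0.009, 0.004]
ft_force: [-0.8, 0.3, -0.0]
opening: 0.0001
```

Run:
```python
from h import *
np.set_printoptions(precision=4,suppress=True)
s=robot.sense();print(s['ee_pos'],s['tool_rot'],s['t'],s['joint_positions'],s['ft_force'])
p,d,m=snap('scene','s2')
crop('s2',130,70,330,230,'s2c',4)
```

```text
[ 0.4777 -0.2509  0.0569] [-3.1351  0.0094  0.0036] 2.7 [-0.6012  0.461  -0.3403  0.781   0.      2.5368] [-0.7618  0.2504 -0.0018]
```

View pics/s2c.png

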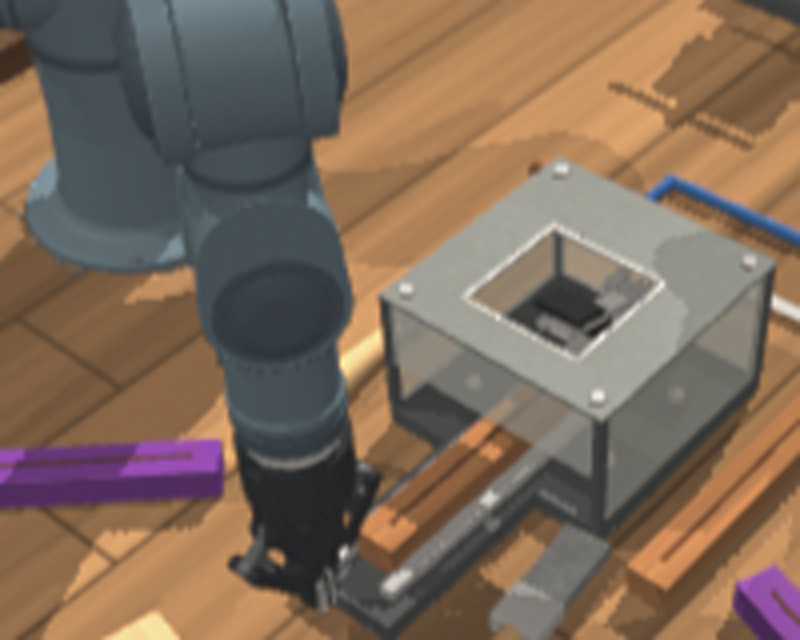

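Emit:
move_arm([
  [[0,1,-12,0,0,0,0],[0,1,-24,0,0,0,0],[0,1,-34,0,0,0,0],[0,1,-42,0,0,0,0],[0,1,-49,0,0,0,0],[0,1,-56,0,0,0,0],[0,1,-63,0,0,0,0],[0,1,-70,0,0,0,0]],
])

```text
t: 3.42
ee_pos: [0.4797, -0.1809, 0.0584]
tool_rot: [-3.137, 0.007, 0.004]
ft_force: [0.3, -3.3, 1.9]
opening: 0.0002
```

Emit:
move_arm([
  [[0,0,-4,1,0,0,0],[0,0,-7,1,0,0,0],[0,0,-10,1,0,0,0],[0,0,-12,1,0,0,0],[0,0,-14,1,0,0,0],[0,0,-15,1,0,0,0],[0,0,-16,1,0,0,0],[0,0,-17,1,0,0,0]],
])

```text
t: 4.08
ee_pos: [0.4796, -0.1639, 0.0575]
tool_rot: [-3.137, 0.007, 0.004]
ft_force: [1.6, -3.2, 1.5]
opening: -0.0002
```

Emit:
move_arm([
  [[0,0,-1,0,0,0,0],[0,0,-2,0,0,0,0],[0,0,-3,0,0,0,0],[0,0,-3,0,0,0,0]],
])

```text
t: 4.42
ee_pos: [0.4796, -0.161, 0.0575]
tool_rot: [-3.138, 0.007, 0.004]
ft_force: [0.6, -3.0, 1.8]
opening: 0.0001
```

Emit:
move_arm([
  [[0,0,-1,0,0,0,0],[0,0,-2,0,0,0,0],[0,0,-3,0,0,0,0],[0,0,-4,0,0,0,0]],
])

```text
t: 4.75
ee_pos: [0.4803, -0.1606, 0.058]
tool_rot: [3.137, 0.007, 0.002]
ft_force: [-0.7, -14.2, -0.7]
opening: -0.0003
```

Run:
```python
from h import *
np.set_printoptions(precision=4,suppress=True)
s=robot.sense();print(s['ee_pos'],s['tool_rot'],s['t'],s['ft_force'])
p,d,m=snap('wrist','w3'); snap('scene','s3')
crop('w3',100,60,400,285,'w3c',2.6)
crop('s3',190,120,320,220,'s3c',6)
```

```text
[ 0.4803 -0.1606  0.058 ] [3.1369 0.0068 0.0021] 4.75 [ -0.6874 -14.2405  -0.6533]
```

View pics/w3c.png

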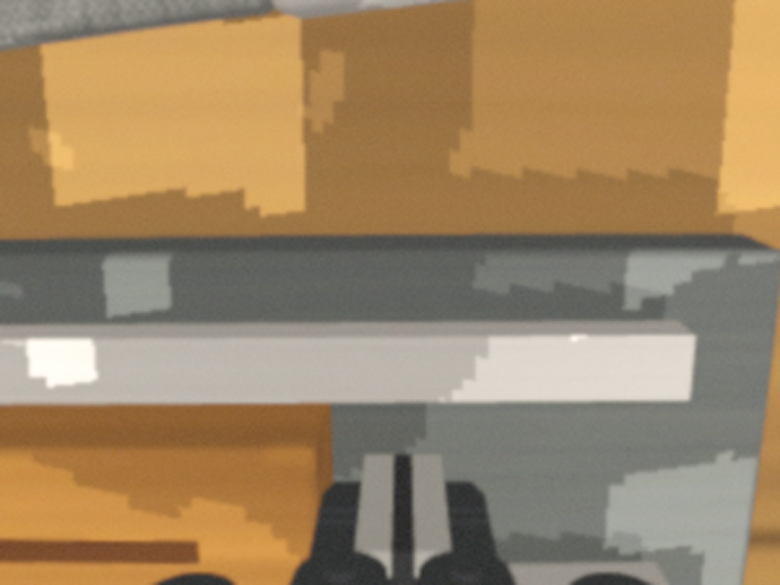

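View pics/s3c.png

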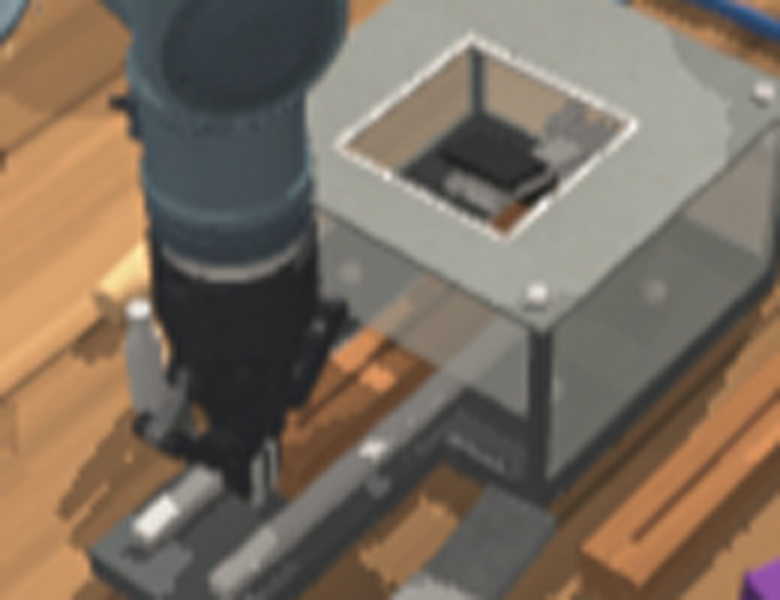

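Run:
```python
from h import *
np.set_printoptions(precision=4,suppress=True)
z=load('w3')
C=lambda u,v:(100+u/2.6-.3,60+v/2.6-.3)
a=at_h(z,*C(331,420),.05);b=at_h(z,*C(695,340),.03);b2=at_h(z,*C(691,401),.03);c=at_h(z,*C(758,500),.02)
print(a,b,b2,c,'fixture y of rear:',-.235+(a-b2)[1], -.255+(a-c)[1],'depth',at_depth(z,*C(300,420)))
```

```text
[ 0.503  -0.1511  0.05  ] [ 0.5101 -0.2139  0.03  ] [ 0.4987 -0.2143  0.03  ] [ 0.4737 -0.234   0.02  ] fixture y of rear: -0.17182877290897647 -0.17212179234427152 depth [ 0.498  -0.1448  0.0373]
```

Emit:
move_arm([
  [[0,0,10,0,0,0,0],[0,0,22,0,0,0,0],[0,0,25,-25,0,0,0],[0,0,25,-65,0,0,0],[0,0,25,-105,0,0,0],[0,0,25,-145,0,0,0],[0,0,25,-185,0,0,0],[0,0,25,-210,0,0,0]],
])

```text
t: 5.52
ee_pos: [0.4824, -0.185, 0.2722]
tool_rot: [3.137, 0.003, 0.002]
ft_force: [0.1, -0.1, 0.6]
opening: 0.0001
```

Run:
```python
from h import *
np.set_printoptions(precision=4,suppress=True)
s=robot.sense();print(s['ee_pos'],s['tool_rot'],s['t'],s['ft_force'])
p,d,m=snap('wrist','w4')
crop('w4',60,30,360,255,'w4c',2.6)
```

```text
[ 0.4824 -0.185   0.2722] [3.137  0.0029 0.002 ] 5.5167 [ 0.0654 -0.1128  0.6193]
```

View pics/w4c.png

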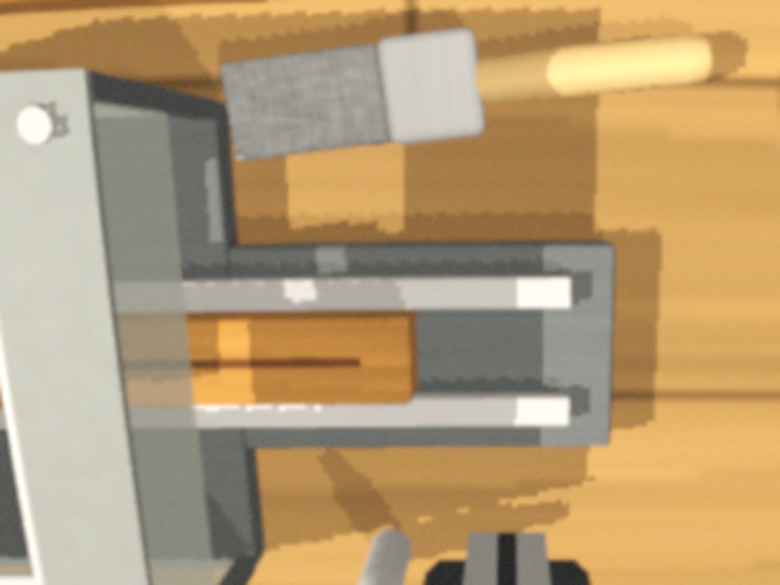

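Run:
```python
from h import *
np.set_printoptions(precision=4,suppress=True)
z=load('w4')
C=lambda u,v:(60+u/2.6-.3,30+v/2.6-.3)
for u in (410,414):
  a=at_h(z,*C(u,360),.05);b=at_h(z,*C(571,293),.03);b2=at_h(z,*C(571,410),.03);c=at_h(z,*C(611,340),.02)
  print(a,b,b2,c,'fixture y of rear:',-.235+a[1]-(b+b2)[1]/2, -.255+(a-c)[1])
```

```text
[ 0.4808 -0.1491  0.05  ] [ 0.5049 -0.2145  0.03  ] [ 0.4545 -0.2156  0.03  ] [ 0.4832 -0.2331  0.02  ] fixture y of rear: -0.16902769827971814 -0.17099198475305344
[ 0.4808 -0.1507  0.05  ] [ 0.5049 -0.2145  0.03  ] [ 0.4545 -0.2156  0.03  ] [ 0.4832 -0.2331  0.02  ] fixture y of rear: -0.17062975543219117 -0.17259404190552644
```

The blank's rear face measures -169 to -172.6 mm (-170 expected), and the 14 N contact agrees, so it's home. Next I go over the window, turned about 0.3 rad to keep joint 6 inside its range.

Emit:
move_arm([
  [[0,0,-35,0,0,0,-0.06],[0,-1,-70,0,0,0,-0.12],[0,-2,-105,0,0,0,-0.18],[0,-3,-140,0,0,0,-0.24],[0,-4,-175,0,0,0,-0.3],[0,-5,-208,0,0,0,-0.3],[0,-5,-208,20,0,0,-0.3],[0,-5,-208,20,0,0,-0.3]],
])

```text
t: 6.23
ee_pos: [0.4767, 0.0238, 0.2513]
tool_rot: [3.137, 0.005, 0.306]
ft_force: [-0.4, -1.1, -1.0]
opening: 0.0002
```

Run:
```python
from h import *
np.set_printoptions(precision=4,suppress=True)
s=robot.sense();print(s['ee_pos'],s['tool_rot'],s['t'],s['ft_force'],s['joint_positions'])
p,d,m=snap('wrist','w5')
snap('top','t5');crop('t5',140,130,340,280,'t5c',3)
```

```text
[0.4767 0.0238 0.2513] [3.1368 0.0046 0.3055] 6.2333 [-0.3812 -1.0751 -1.0115] [-0.0795  0.1839 -0.1945  1.1948 -0.0062  2.7566]
```

View pics/w5.png

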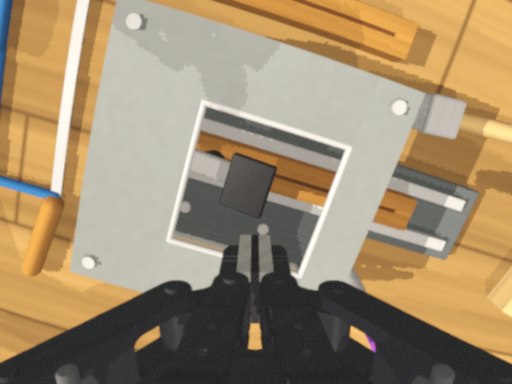

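View pics/t5c.png

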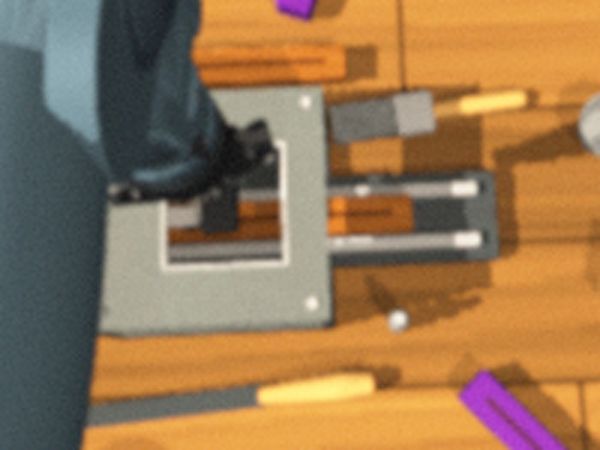

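Run:
```python
from h import *
np.set_printoptions(precision=4,suppress=True)
z=load('w5')
W=np.array([at_h(z,*a,.136) for a in [(205,104),(347,150),(299,273),(170,240)]])
print(W, W.mean(0), np.linalg.norm(W-np.roll(W,1,0),axis=1))
for a in [(232,182),(248,186),(262,186)]: print(at_depth(z,*a))
print([at_h(z,*a,h)[:2] for a,h in [((235,153),.115),((276,168),.125),((259,217),.125),((221,203),.115)]])
```

```text
[[ 0.5296  0.0733  0.136 ]
 [ 0.5294 -0.0306  0.136 ]
 [ 0.4272 -0.031   0.136 ]
 [ 0.4245  0.0726  0.136 ]] [0.4777 0.0211 0.136 ] [0.1051 0.1039 0.1021 0.1037]
[0.4769 0.0399 0.115 ]
[0.4789 0.0273 0.1201]
[0.4827 0.0172 0.1221]
[array([0.4997, 0.0442]), array([0.4998, 0.0118]), array([0.4589, 0.012 ]), array([0.4576, 0.0434])]
```

Emit:
move_arm([
  [[0,0,2,15,0,0,0],[0,0,2,35,0,0,0],[0,0,2,55,0,0,0],[0,0,2,73,0,0,0],[0,0,2,86,0,0,0],[0,0,2,92,0,0,0],[0,0,2,92,0,0,0]],
])

```text
t: 6.92
ee_pos: [0.4776, 0.0184, 0.1605]
tool_rot: [3.136, 0.005, 0.3]
ft_force: [0.4, 0.5, 0.8]
opening: -0.0003
```

Emit:
move_arm([
  [[0,1,-3,5,0,0,0],[0,1,-3,10,0,0,0],[0,1,-3,15,0,0,0],[0,1,-3,20,0,0,0],[0,1,-3,25,0,0,0],[0,1,-3,30,0,0,0],[0,1,-3,34,0,0,0],[0,1,-3,36,0,0,0]],
])

```text
t: 7.58
ee_pos: [0.4789, 0.0205, 0.1253]
tool_rot: [3.133, 0.003, 0.3]
ft_force: [-1.0, -3.1, 5.2]
opening: -0.0002
```

Emit:
move_arm([
  [[0,0,-1,2,0,0,0],[0,0,-1,4,0,0,0],[0,0,-1,6,0,0,0],[0,0,-1,7,0,0,0],[0,0,-1,8,0,0,0],[0,0,-1,8,0,0,0]],
])

```text
t: 8.08
ee_pos: [0.4793, 0.021, 0.1177]
tool_rot: [3.132, 0.002, 0.3]
ft_force: [0.1, -3.3, 3.9]
opening: -0.0001
```

Emit:
move_arm([
  [[0,0,0,1,0,0,0],[0,0,0,2,0,0,0],[0,0,0,3,0,0,0],[0,0,0,4,0,0,0],[0,0,0,4,0,0,0]],
])

```text
t: 8.5
ee_pos: [0.4794, 0.0207, 0.1167]
tool_rot: [3.13, 0.0, 0.3]
ft_force: [-8.7, -2.2, 28.6]
opening: 0.0005
```

Force climbed to 29 N with the tips at z = 92 mm, which is the expected fully-down height. I'm backing straight out.

Emit:
move_arm([
  [[0,0,0,-4,0,0,0],[0,0,0,-15,0,0,0],[0,0,0,-35,0,0,0],[0,0,0,-60,0,0,0],[0,0,0,-90,0,0,0],[0,0,0,-125,0,0,0],[0,0,0,-145,0,0,0],[0,0,0,-145,0,0,0]],
])

```text
t: 9.17
ee_pos: [0.4811, 0.023, 0.266]
tool_rot: [3.13, -0.007, 0.3]
ft_force: [0.9, -0.0, 0.8]
opening: -0.0003
```

Run:
```python
from h import *
np.set_printoptions(precision=4,suppress=True)
s=robot.sense();print(s['ee_pos'],s['tool_rot'],s['t'],s['ft_force'],s['joint_positions'])
p,d,m=snap('wrist','w6')
crop('w6',120,70,500,300,'w6c',2.1)
```

```text
[0.4811 0.023  0.266 ] [ 3.1297 -0.0068  0.3004] 9.1667 [ 0.8959 -0.0152  0.8319] [-0.0789  0.1766 -0.1654  1.2181 -0.0085  2.7623]
```

View pics/w6c.png

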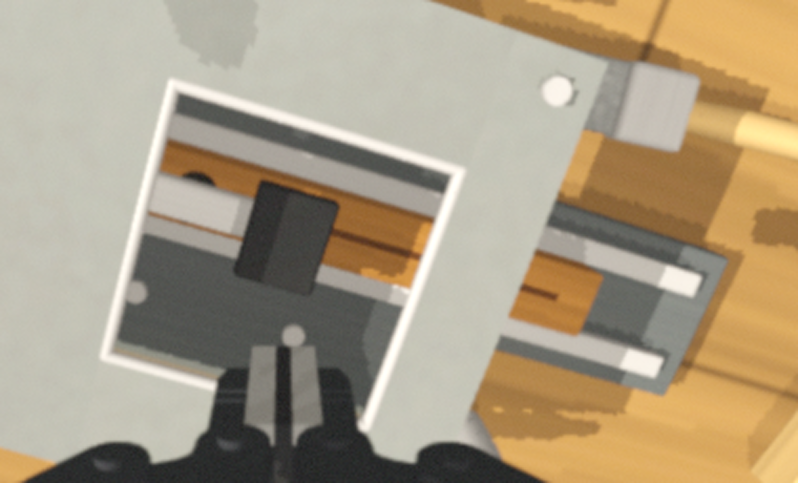

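Run:
```python
from h import *
np.set_printoptions(precision=4,suppress=True)
z=load('w6')
C=lambda u,v:(120+u/2.1-.25,70+v/2.1-.25)
for a in [(262,230),(285,240),(308,245)]: print(at_depth(z,*C(*a)))
c=np.array([at_h(z,*C(*a),.092) for a in [(260,182),(338,205),(312,296),(235,272)]]);print(c,c.mean(0))
a=at_h(z,*C(589,303),.05);b=(at_h(z,*C(697,285),.03)+at_h(z,*C(659,365),.03))/2;print(a,b,-.235+(a-b)[1])
for n in('top','scene'):
    snap(n,n+'9')
```

```text
[0.4795 0.0279 0.0927]
[0.478  0.0172 0.092 ]
[0.4787 0.007  0.0919]
[[ 0.4989  0.0347  0.092 ]
 [ 0.4992  0.0002  0.092 ]
 [ 0.4571 -0.0018  0.092 ]
 [ 0.4578  0.0337  0.092 ]] [0.4783 0.0167 0.092 ]
[ 0.482  -0.1468  0.05  ] [ 0.4806 -0.214   0.03  ] -0.16780478993321413
```

View pics/scene9.png

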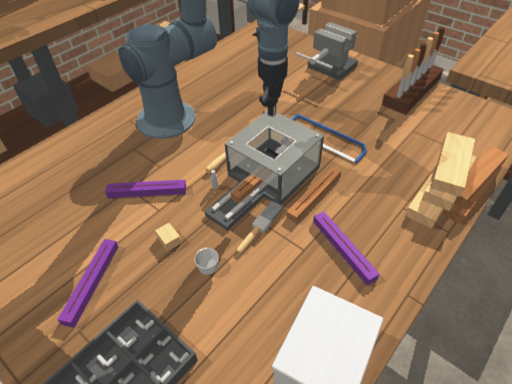

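The paddle is level at z ≈ 92 mm and sits 4 mm on the -y side of the window's centre. The blank is home, the other items are where they were, and the gripper is clear. Handing in.

```bash
python3 -c "
from station import robot
print(robot.close_job())"
```

```text
the job is handed in; nothing more can be done
None
```

I pushed the blank home with the shut fingertips, pressed the lever down through the window, backed out and handed the job in after about 9 s on the robot's clock. `close_job` reports no verdict, so what follows is my own checks.

- **Blank home:** The push met a sharp rise to 14 N at the stop. The wrist camera put the rear face between -168 and -173 mm (home is -170 mm). That scatter is a few mm, so the force rise is the firmer evidence that it is fully home.
- **Lever down:** The press force rose to about 29 N with the fingertips at 92 mm. After backing out, the paddle was level at about 92 mm and 4 mm on the -y side of the window's centre, as it should be when fully down.
- **Guard and other items:** I saw no sign of contact with the guard. The gripper ended clear above it with near-zero force. In the last scene picture, nothing else on the bench looked moved; I checked this by eye and did not measure each item.

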